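# Seat the flatted tube block in the dry-bath heater

### The job

Pick up the aluminium tube block that is round with one flat side, turn it so that its flat faces the flat wall of the D-shaped well in the dry-bath heater, and lower it into the well in the gripper, not dropping it from above, until it sits fully home on the well floor; then let go. Leave the round block and the square block where they stand.

Things in the scene. Friction and masses are not known exactly. Their poses are not given: they have to be found in the camera images.
- flat_block: To seat: bored aluminium block, 30 mm high, a 90 mm disc with one side cut flat: 70 mm along x, 90 mm along y, the 75 mm long flat on the +x side, square to x. Black handle fin on top, 14 mm thick in x, 56 mm long in y, 30 to 70 mm above the underside, centred over the origin. Origin: underside, 35 mm from the flat and from the round side opposite; z up. About 0.4 kg. Stands on the bench.
- well (a point): Centre of the D-shaped well's floor, 57 mm above the bench, in a cream heater fixed to it (top at 85 mm; extends 98 mm to -x, 155 to +x, 102 to each side). z up; flat wall 40 mm to +x, round wall 40 mm to -x; 28 mm deep, 5 mm wider all round than the block, mouth bevelled 8 mm. Seated block: origin here, its x along this x; it enters only so turned, within about 10 degrees.
- round_block: Not to be moved: bored aluminium block, a full disc of 90 mm diameter, 30 mm high, with the same black handle fin (14 mm in x, 56 mm in y, up to 70 mm above the underside). Origin: centre of the underside.
- square_block: Not to be moved: bored aluminium block, 84 mm square, 30 mm high, with the same black handle fin (14 mm in x, 56 mm in y, up to 70 mm above the underside). Origin: centre of the underside.
Things that resemble listed ones, but are neither listed nor needed, are in the scene too. What is shaped like the flat_block but pink is not meant.

How it is judged:
On the way:
1. the flatted block, held in the fingers, has been lowered at least 8 mm into the well (z of flat_block in the frame of well below 0.02 m and horizontal distance between flat_block and well below 0.015 m and contact force between the fingers and flat_block above 0.5 N), for 0.1 s.
At the end, for the whole second after the job is handed in: The flatted block rests in the well, underside within 5 mm of the well floor, origin within 15 mm sideways of the well's point, flat along the well's flat within 0.4 rad, upright within 0.12 rad, slower than 0.03 m/s; the round and square blocks are within 30 mm of their starts (z of flat_block in the frame of well below 0.005 m and horizontal distance between flat_block and well below 0.015 m and angle between the x axis of flat_block and the x axis of well, either way round below 0.4 rad and angle between flat_block's own z axis and vertical below 0.12 rad and linear speed of flat_block below 0.03 m/s and distance of each of round_block, square_block from where it was at the start of the episode below 0.03 m); the robot touches nothing.
It fails at once if the round or the square block moved more than 30 mm (distance of any of round_block, square_block from where it was at the start of the episode above 0.03 m).
It also fails if it takes over 40 s, if anything falls off the work surface, if the arm or the gripper's body presses on something with over 40 N, if the wrist force passes 120 N, or if a joint passes its speed limit or range.

### The arm

A 6-joint arm with a two-finger parallel gripper is mounted at the origin on the work surface. World frame = base frame: x ahead of the robot, y to its left, z up, the work surface at z = 0. Lengths are in m, angles in rad, forces in N, time in s.
With the tool pointing down it reaches from about 0.35 to 0.85 m from the base axis. Payload 8.1 kg.
Tool frame: the origin (TCP) lies midway between the tips of the shut fingers; the grasp point (between the pads) lies 19 mm behind it (robot.pinch_z is the distance from the TCP to the grasp point, in m); z points along the fingers, y is the line along which they close (so a half turn about z gives the same grasp; the last joint's range is limited). The gripper opens to 85 mm and grips with 20 to 120 N. Pads are 22 mm wide; open, the fingers measure 114 mm over their backs; the gripper's body (76 mm by 85 mm) begins 54 mm behind the grasp point. The pads swing forward as they close: fully open they stand 13 mm farther back than shut.
Start: joints at [-1.323, 0.13, 1.488, -0, 1.523, -0.085], TCP at [0.196, -0.567, 0.207] pointing down, gripper open.
Joint ranges: [-2.96, 2.96], [-0.89, 2.26], [0.02, 2.5], [-1.34, 4.48], [0, 2.73], [-2.66, 2.66]. Speed limits (rad/s): [2.39, 2.39, 2.79, 3.14, 3.14, 3.14].

### API

Orientations are given as a unit quaternion [x, y, z, w].
In Python, from rig import robot gives the robot as it stands. The module is installed in compiled form; this text tells all that it offers.
- The arm moves only by the shell command python3 -m creep 'ROWS' [FORCE]. ROWS is JSON, a list of rows, each an object of numbers: "x", "y", "z": the shift along the tool's x, y, z in cm; "ax", "ay", "az": the turn, a rotation vector about the tool's x, y, z in degrees; "jaw": the opening, from 0 (shut) to 1 (fully open). In form: [{"x": .., "y": .., "z": .., "ax": .., "ay": .., "az": .., "jaw": ..}, ...]. A call has 1 to 12 rows; each row shifts and turns the commanded pose from where the row before left it, along the tool's axes as they then stand; what a row does not reach is not made up. A row lasts 1/8 s, in which the tool goes at most 62.5 mm and 10.7 degrees, less where a joint would pass 70% of its speed; a pose out of reach is approached as far as the arm can. A call with a gripper value outside its range is refused whole. The fingers move at their own pace and stop on an object; FORCE is the grip in N (left out, the last holds). Time passes only in rows, so rows that do not move let the fingers close. It gives the time, the measured TCP pose, the force, the opening and the grip force at its end, in the units of the state.
- robot.sense(): the state, without advancing time (a new reading comes with each control period).
- robot.grab_frame(name): name is "side" or "top"; returns the picture (420x560x3 uint8, red, green, blue); there is no depth.
- robot.get_calibration(name): a dict with "fovy" (degrees; the focal length in pixels is half the picture's height over the tangent of half this angle, whatever the lens; pixels are square), "cx", "cy" (the principal point, pixels), "R" (3x3) and "t" (3): a world point X has camera coordinates R X + t. Camera axes: x right, y down, z forward; pixel columns grow to the right and rows downward; lengths in m; the calibration is good to about 2 mm. A picture is of the moment at which its call begins. get_calibration takes no time and is no camera call.
- robot.close_job(): hands the job in; it is judged then, once.
Trained networks look in the newest picture that a camera, given by its name, has taken for a name from the list of things; names that differ only in an ending like _2 or _b are one class to them, and where a whole thing is asked for, a point or a joint stands for the part that bears it (a point fixed in the world has none). Each returns a list of dicts, best first, with "score" (0 to 1); they miss things now and then, are a little off and sometimes report something else, mostly with a low value. They report only what shows in the picture. A call takes as long as a camera call. They do not tell look-alikes from the thing itself.
- robot.look_for(name, camera): "centre" ([x, y, z] in m, in world coordinates, good to about 4 mm: the middle of the surface that is visible of it).
The state is a dict: "time_s": time; "joint_positions": joint angles; "qd": joint speeds; "effort": joint torques, N m; "tool_pos": TCP position; "eef_rot": TCP orientation; "wrist_force": force on the tool from outside, world axes, zero at the start; "ft_torque": the same for the moment, N m; "grip_width": finger opening in m; "grasp_force": force on a finger pad.
Only numpy, scipy, OpenCV 4.12 (cv2) and the standard library are available. Lean on these libraries where they do the work, as an engineer would, in place of code of your own. Each camera call takes 0.05 s, during which the arm holds its last target. There are 200 camera calls.

## Working session

There is one attempt and no reset: what is moved stays moved. The work goes in short steps, Python scripts to look and compute and a shell command to move; the robot and the scene stay as the last step left them, time stands still between calls to the robot, and variables do not carry over. Pictures are saved under pics/ and viewed, at most 10 in all, crops included, and the job is handed in when it is done.

```bash
mkdir -p pics
python3 - <<'E'
from rig import robot
import cv2
for c in("top","side"):
    im=robot.grab_frame(c); cv2.imwrite(f"pics/{c}0.png",im[:,:,::-1])
    k=robot.get_calibration(c); print(c,k)
    for n in("flat_block","round_block","square_block","well"):
        print(n,[(round(d["score"],2),[round(v,3) for v in d["centre"]]) for d in robot.look_for(n,c)])
print(robot.sense())
E
```

```text
top {'fovy': 56.80474547758292, 'cx': 282.21028627355656, 'cy': 207.000437666449, 'R': array([[ 0.02095434, -0.9997609 , -0.00624972],
       [-0.99076478, -0.01992738, -0.13411956],
       [ 0.13396295,  0.00900239, -0.99094545]]), 't': array([-0.03064558,  0.49496147,  0.86088167])}
flat_block [(0.98, [0.626, -0.201, 0.03]), (0.67, [0.618, -0.068, 0.029]), (0.63, [0.322, -0.336, 0.028])]
round_block [(0.77, [0.475, -0.272, 0.035])]
square_block [(0.88, [0.475, -0.075, 0.03])]
well [(0.58, [0.537, 0.204, 0.083])]
side {'fovy': 46.3343899327801, 'cx': 276.7426521250478, 'cy': 213.64272296623037, 'R': array([[-0.72680461, -0.68674843, -0.0114738 ],
       [-0.43435705,  0.47250419, -0.76685966],
       [ 0.53206109, -0.55237342, -0.64171225]]), 't': array([0.31655932, 0.28345057, 0.72704657])}
flat_block [(0.77, [0.626, -0.187, 0.029]), (0.66, [0.617, -0.055, 0.035])]
round_block [(0.63, [0.48, -0.262, 0.031])]
square_block [(0.55, [0.469, -0.062, 0.03]), (0.5, [0.624, -0.191, 0.034])]
well [(0.75, [0.483, 0.228, 0.085])]
{'time_s': 0.5, 'joint_positions': array([-1.32337517e+00,  1.30435640e-01,  1.48824386e+00, -3.52760578e-05,
        1.52299241e+00, -8.54027314e-02]), 'qd': array([ 0.0008756 , -0.00014027, -0.00028709, -0.00035786,  0.00035206,
       -0.00157599]), 'effort': array([-5.35519466e-04, -5.68712425e+01, -5.00360656e+01, -1.33074745e-04,
        2.90718497e-03,  2.20820175e-05]), 'tool_pos': array([ 0.19602987, -0.56705353,  0.2066468 ]), 'eef_rot': array([ 9.86185317e-01,  1.65645765e-01, -2.07669241e-05, -3.80740207e-05]), 'wrist_force': array([ 0.51147301, -0.22231748, -0.25840446]), 'ft_torque': array([-0.03702065, -0.00576318, -0.07286851]), 'grasp_force': 0.0, 'grip_width': 0.08553428103687562}
```

View pics/top0.png

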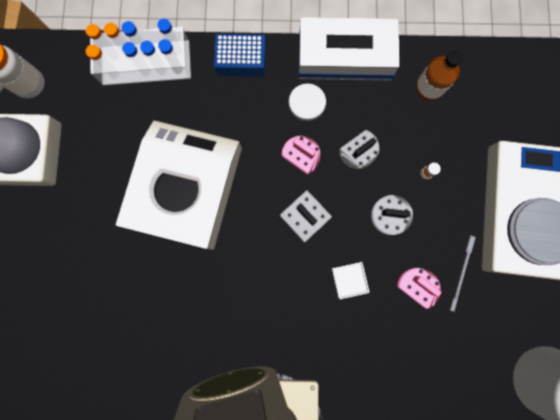

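View pics/side0.png

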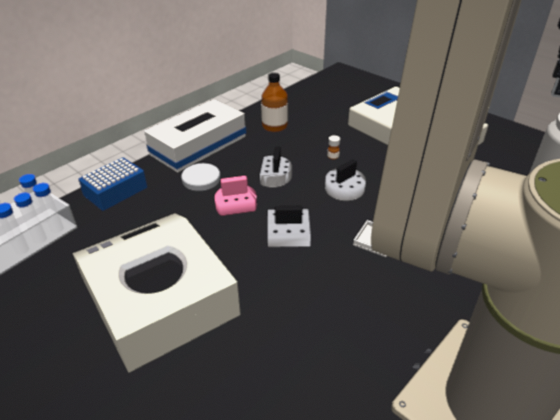

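```bash
cat > h.py <<'E'
from rig import robot
import cv2, numpy as np
def rect(im,cam,cx,cy,z,half,s):
    # rectified view: image up=+x world, right=-y, s px per mm
    k=robot.get_calibration(cam); f=210/np.tan(np.radians(k["fovy"]/2))
    h=half/1000
    W=np.array([[cx+h,cy+h,z],[cx+h,cy-h,z],[cx-h,cy-h,z],[cx-h,cy+h,z]])
    C=W@k["R"].T+k["t"]; p=C[:,:2]/C[:,2:]*f+[k["cx"],k["cy"]]
    n=int(2*half*s); q=np.float32([[0,0],[n,0],[n,n],[0,n]])
    return cv2.warpPerspective(im,cv2.getPerspectiveTransform(np.float32(p),q),(n,n),flags=cv2.INTER_CUBIC)
E
python3 - <<'E'
from h import *
im=cv2.imread("pics/top0.png")
a=rect(im,"top",.626,-.197,.03,65,3)[:390,:390]
b=rect(im,"top",.54,.20,.085,195,1)
o=np.hstack([a,b]); 
for i in range(0,390,30): 
    cv2.line(o,(i,0),(i,4),(0,255,0)); cv2.line(o,(0,i),(4,i),(0,255,0))
cv2.imwrite("pics/r1.png",o)
E
```

```text
(no output)
```

View pics/r1.png

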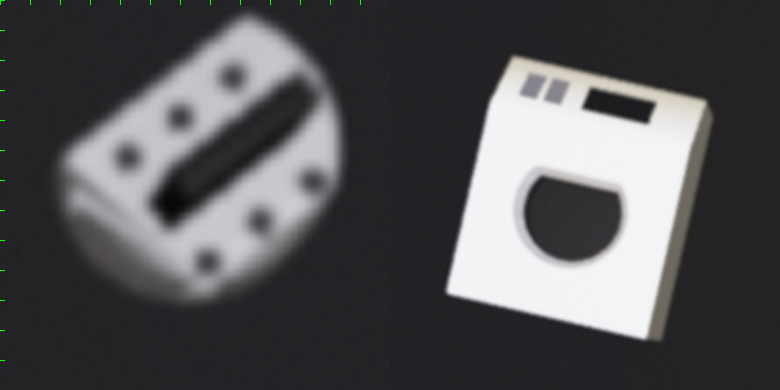

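The top view shows the grey flatted block at about pixel (360,150), with two pink look-alikes nearby. The heater well is at about (175,187), with its flat towards the buttons. From the rectified view:

| Item | Position (x, y) | Yaw |
|---|---|---|
| flat_block | (0.635, -0.205) | 37.4° |
| well | (0.514, 0.2165) | -12.8° |

I'll move above the block first, then turn.

```bash
python3 -m creep '[{"x":4.44,"y":-1.65,"jaw":0.6},{"x":4.44,"y":-1.65},{"x":4.44,"y":-1.65},{"x":4.44,"y":-1.65},{"x":4.44,"y":-1.65},{"x":4.44,"y":-1.65},{"x":4.44,"y":-1.65},{"x":4.44,"y":-1.65},{"x":4.44,"y":-1.65},{"x":4.44,"y":-1.65},{"x":4.44,"y":-1.65},{"x":4.44,"y":-1.65}]' 40
python3 -m creep '[{"az":-10},{"az":-10},{"az":-10},{"az":-10},{"az":-10},{"az":-10},{"az":-10},{"az":-10},{"az":-10},{"az":-10},{"az":-8.3},{"az":0}]'
cat >> h.py <<'E'
from scipy.spatial.transform import Rotation as Ro
def go(tx,ty,tz,yaw_y):
    """remaining shift (cm, tool axes) and az (deg) to TCP target with tool y at yaw_y deg"""
    s=robot.sense(); R=Ro.from_quat(s["eef_rot"]).as_matrix()
    d=R.T@(np.array([tx,ty,tz])-s["tool_pos"])*100
    y=np.degrees(np.arctan2(R[1,1],R[0,1])); az=-((yaw_y-y+90)%180-90)
    print("t",s["time_s"],"tcp",s["tool_pos"].round(4),"tilt",R[:,2].round(3),"shift",d.round(2),"az",round(az,2),"w",s["grip_width"],"F",s["grasp_force"],s["wrist_force"].round(1))
E
python3 -c "
from h import *
go(.635,-.205,.036,37.4)"
```

```text
t 0.5 tcp [ 0.196  -0.5671  0.2066] tilt [-0.  0. -1.] shift [ 53.32 -19.88  17.06] az 71.67 w 0.08553428103687562 F 0.0 [ 0.5 -0.2 -0.3]schema error: expected keys x, y, z, ax, ay, az, jaw
schema error: expected keys x, y, z, ax, ay, az, jaw
```

```bash
python3 -m creep '[{"x":4.44,"y":-1.65,"z":0,"ax":0,"ay":0,"az":0,"jaw":0.6},{"x":4.44,"y":-1.65,"z":0,"ax":0,"ay":0,"az":0,"jaw":0.6},{"x":4.44,"y":-1.65,"z":0,"ax":0,"ay":0,"az":0,"jaw":0.6},{"x":4.44,"y":-1.65,"z":0,"ax":0,"ay":0,"az":0,"jaw":0.6},{"x":4.44,"y":-1.65,"z":0,"ax":0,"ay":0,"az":0,"jaw":0.6},{"x":4.44,"y":-1.65,"z":0,"ax":0,"ay":0,"az":0,"jaw":0.6},{"x":4.44,"y":-1.65,"z":0,"ax":0,"ay":0,"az":0,"jaw":0.6},{"x":4.44,"y":-1.65,"z":0,"ax":0,"ay":0,"az":0,"jaw":0.6},{"x":4.44,"y":-1.65,"z":0,"ax":0,"ay":0,"az":0,"jaw":0.6},{"x":4.44,"y":-1.65,"z":0,"ax":0,"ay":0,"az":0,"jaw":0.6},{"x":4.44,"y":-1.65,"z":0,"ax":0,"ay":0,"az":0,"jaw":0.6},{"x":4.44,"y":-1.65,"z":0,"ax":0,"ay":0,"az":0,"jaw":0.6}]' 40
python3 -m creep '[{"x":0,"y":0,"z":0,"ax":0,"ay":0,"az":-10,"jaw":0.6},{"x":0,"y":0,"z":0,"ax":0,"ay":0,"az":-10,"jaw":0.6},{"x":0,"y":0,"z":0,"ax":0,"ay":0,"az":-10,"jaw":0.6},{"x":0,"y":0,"z":0,"ax":0,"ay":0,"az":-10,"jaw":0.6},{"x":0,"y":0,"z":0,"ax":0,"ay":0,"az":-10,"jaw":0.6},{"x":0,"y":0,"z":0,"ax":0,"ay":0,"az":-10,"jaw":0.6},{"x":0,"y":0,"z":0,"ax":0,"ay":0,"az":-10,"jaw":0.6},{"x":0,"y":0,"z":0,"ax":0,"ay":0,"az":-10,"jaw":0.6},{"x":0,"y":0,"z":0,"ax":0,"ay":0,"az":-10,"jaw":0.6},{"x":0,"y":0,"z":0,"ax":0,"ay":0,"az":-10,"jaw":0.6},{"x":0,"y":0,"z":0,"ax":0,"ay":0,"az":-8.3,"jaw":0.6},{"x":0,"y":0,"z":0,"ax":0,"ay":0,"az":0,"jaw":0.6}]'
python3 -c "
from h import *
go(.635,-.205,.036,37.4)"
```

```text
time_s: 2.0
tool_pos: [0.6361, -0.2048, 0.2068]
eef_rot: [0.986, 0.166, 0.0, 0.0]
wrist_force: [0.5, -0.6, 0.1]
grip_width: 0.0515
grasp_force: 0.0
time_s: 3.5
tool_pos: [0.6349, -0.2059, 0.2067]
eef_rot: [0.444, 0.896, 0.0, -0.0]
wrist_force: [0.4, 0.3, 0.5]
grip_width: 0.0516
grasp_force: 0.0
t 3.5 tcp [ 0.6349 -0.2059  0.2067] tilt [-0.  0. -1.] shift [ 0.06  0.06 17.07] az -0.09 w 0.05155791928618311 F 0.0 [0.4 0.3 0.5]
```

```bash
python3 -m creep '[{"x":0.06,"y":0.06,"z":3.5,"ax":0,"ay":0,"az":0,"jaw":0.6},{"x":0,"y":0,"z":3.5,"ax":0,"ay":0,"az":0,"jaw":0.6},{"x":0,"y":0,"z":3.5,"ax":0,"ay":0,"az":0,"jaw":0.6},{"x":0,"y":0,"z":2.5,"ax":0,"ay":0,"az":0,"jaw":0.6},{"x":0,"y":0,"z":1,"ax":0,"ay":0,"az":0,"jaw":0.6},{"x":0,"y":0,"z":0,"ax":0,"ay":0,"az":0,"jaw":0.6}]'
python3 - <<'E'
from h import *
cv2.imwrite("pics/s1.png",np.hstack([cv2.resize(robot.grab_frame("side")[80:260,180:400,::-1],None,fx=1.8,fy=1.8),cv2.resize(robot.grab_frame("top")[60:240,270:490,::-1],None,fx=1.8,fy=1.8)]))
go(.635,-.205,.036,37.4)
E
```

```text
time_s: 4.25
tool_pos: [0.6348, -0.2049, 0.0664]
eef_rot: [0.444, 0.896, -0.0, -0.0]
wrist_force: [-0.4, -0.1, 0.5]
grip_width: 0.0513
grasp_force: 0.0
t 4.35 tcp [ 0.636  -0.2054  0.0683] tilt [ 0.002 -0.001 -1.   ] shift [ 0.1  -0.05  3.23] az -0.08 w 0.051443871827297684 F 0.0 [ 0.7 -0.2  0.2]
```

View pics/s1.png

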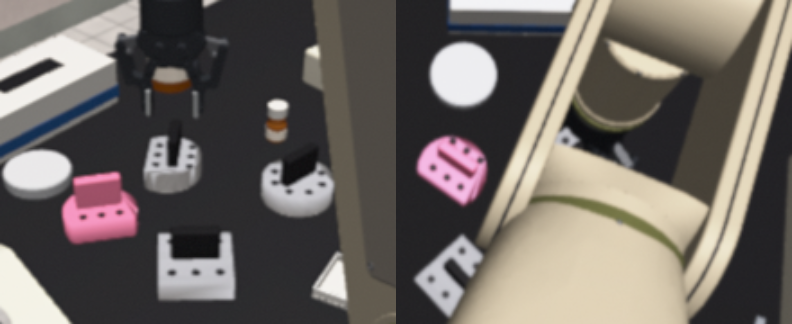

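The crop shows the fingers at about (150,110) and (195,110), on either side of the flatted block's fin top at (175,122). They aren't around it yet, so I'll go down the last 3 cm.

```bash
python3 -m creep '[{"x":0,"y":0,"z":1,"ax":0,"ay":0,"az":0,"jaw":0.6},{"x":0,"y":0,"z":1,"ax":0,"ay":0,"az":0,"jaw":0.6},{"x":0,"y":0,"z":1,"ax":0,"ay":0,"az":0,"jaw":0.6},{"x":0,"y":0,"z":0.1,"ax":0,"ay":0,"az":0,"jaw":0.6}]'
python3 - <<'E'
from h import *
cv2.imwrite("pics/s2.png",cv2.resize(robot.grab_frame("side")[100:220,210:350,::-1],None,fx=4,fy=4,interpolation=cv2.INTER_CUBIC))
go(.635,-.205,.036,37.4)
E
```

```text
time_s: 4.85
tool_pos: [0.6339, -0.2046, 0.0339]
eef_rot: [0.443, 0.896, -0.0, -0.001]
wrist_force: [-0.2, -0.5, 0.4]
grip_width: 0.0515
grasp_force: 0.0
t 4.9 tcp [ 0.6343 -0.2048  0.0345] tilt [-0.002  0.001 -1.   ] shift [-0.06  0.04 -0.15] az -0.04 w 0.05105977636012699 F 0.0 [-0.3 -0.2  0.1]
```

View pics/s2.png

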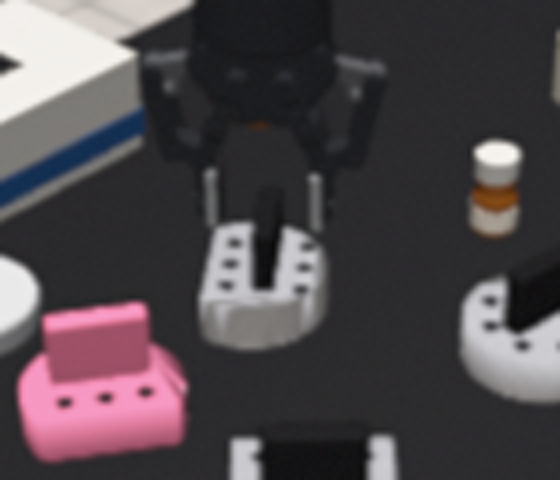

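The fingers straddle the fin: pads at (212,200) and (316,200), fin at (268,240). Closing.

```bash
python3 -m creep '[{"x":0,"y":0,"z":0,"ax":0,"ay":0,"az":0,"jaw":0.3},{"x":0,"y":0,"z":0,"ax":0,"ay":0,"az":0,"jaw":0.1},{"x":0,"y":0,"z":0,"ax":0,"ay":0,"az":0,"jaw":0},{"x":0,"y":0,"z":0,"ax":0,"ay":0,"az":0,"jaw":0},{"x":0,"y":0,"z":0,"ax":0,"ay":0,"az":0,"jaw":0},{"x":0,"y":0,"z":0,"ax":0,"ay":0,"az":0,"jaw":0}]' 60
python3 - <<'E'
from h import *
cv2.imwrite("pics/s3.png",cv2.resize(robot.grab_frame("side")[100:220,210:350,::-1],None,fx=4,fy=4,interpolation=cv2.INTER_CUBIC))
go(.635,-.205,.036,37.4)
E
```

```text
time_s: 5.65
tool_pos: [0.6352, -0.2054, 0.0363]
eef_rot: [0.443, 0.896, -0.0, 0.0]
wrist_force: [-3.0, -1.3, 4.8]
grip_width: 0.012
grasp_force: 60.0
t 5.7 tcp [ 0.6352 -0.2054  0.0363] tilt [ 0.    -0.001 -1.   ] shift [0.04 0.01 0.03] az -0.04 w 0.012032572882797073 F 60.045602917671204 [-3.7 -1.5  6. ]
```

View pics/s3.png

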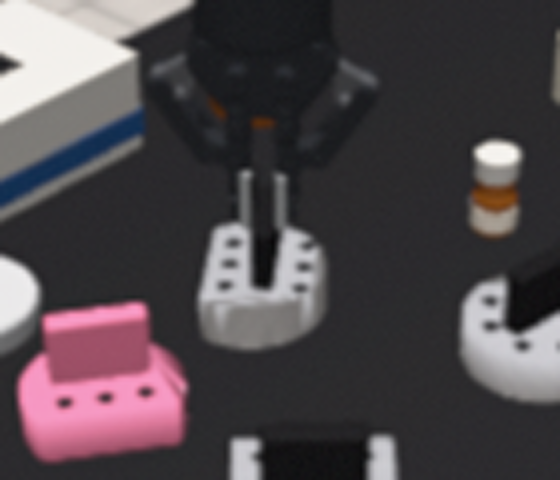

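Held on the fin at 60 N. Lifting.

```bash
python3 -m creep '[{"x":0,"y":0,"z":-0.5,"ax":0,"ay":0,"az":0,"jaw":0},{"x":0,"y":0,"z":-1.5,"ax":0,"ay":0,"az":0,"jaw":0},{"x":0,"y":0,"z":-2.5,"ax":0,"ay":0,"az":0,"jaw":0},{"x":0,"y":0,"z":-3,"ax":0,"ay":0,"az":0,"jaw":0},{"x":0,"y":0,"z":-3,"ax":0,"ay":0,"az":0,"jaw":0},{"x":0,"y":0,"z":-2.5,"ax":0,"ay":0,"az":0,"jaw":0},{"x":0,"y":0,"z":-1,"ax":0,"ay":0,"az":0,"jaw":0},{"x":0,"y":0,"z":0,"ax":0,"ay":0,"az":0,"jaw":0}]' 90
python3 - <<'E'
from h import *
go(.514,.2165,.18,-12.8)
E
```

```text
time_s: 6.7
tool_pos: [0.6354, -0.2051, 0.1764]
eef_rot: [0.443, 0.896, 0.0, 0.001]
wrist_force: [0.7, -0.1, -4.5]
grip_width: 0.0111
grasp_force: 89.6
t 6.7 tcp [ 0.6354 -0.2051  0.1764] tilt [ 0.001 -0.    -1.   ] shift [40.87 15.94 -0.39] az 50.18 w 0.011108020278804524 F 89.57306000869721 [ 0.7 -0.1 -4.5]
```

```bash
python3 -m creep '[{"x":2,"y":0.8,"z":-0.2,"ax":0,"ay":0,"az":0,"jaw":0},{"x":4.09,"y":1.59,"z":0,"ax":0,"ay":0,"az":0,"jaw":0},{"x":4.09,"y":1.59,"z":0,"ax":0,"ay":0,"az":0,"jaw":0},{"x":4.09,"y":1.59,"z":0,"ax":0,"ay":0,"az":0,"jaw":0},{"x":4.09,"y":1.59,"z":0,"ax":0,"ay":0,"az":0,"jaw":0},{"x":4.09,"y":1.59,"z":0,"ax":0,"ay":0,"az":0,"jaw":0},{"x":4.09,"y":1.59,"z":0,"ax":0,"ay":0,"az":0,"jaw":0},{"x":4.09,"y":1.59,"z":0,"ax":0,"ay":0,"az":0,"jaw":0},{"x":4.09,"y":1.59,"z":0,"ax":0,"ay":0,"az":0,"jaw":0},{"x":4.09,"y":1.59,"z":0,"ax":0,"ay":0,"az":0,"jaw":0},{"x":2.06,"y":0.8,"z":0,"ax":0,"ay":0,"az":0,"jaw":0}]'
python3 -m creep '[{"x":0,"y":0,"z":0,"ax":0,"ay":0,"az":5,"jaw":0},{"x":0,"y":0,"z":0,"ax":0,"ay":0,"az":9,"jaw":0},{"x":0,"y":0,"z":0,"ax":0,"ay":0,"az":9,"jaw":0},{"x":0,"y":0,"z":0,"ax":0,"ay":0,"az":9,"jaw":0},{"x":0,"y":0,"z":0,"ax":0,"ay":0,"az":9,"jaw":0},{"x":0,"y":0,"z":0,"ax":0,"ay":0,"az":6,"jaw":0},{"x":0,"y":0,"z":0,"ax":0,"ay":0,"az":3.2,"jaw":0},{"x":0,"y":0,"z":0,"ax":0,"ay":0,"az":0,"jaw":0},{"x":0,"y":0,"z":0,"ax":0,"ay":0,"az":0,"jaw":0}]'
python3 - <<'E'
from h import *
go(.514,.2165,.18,-12.8)
S=robot.grab_frame("side")[:,:,::-1];T=robot.grab_frame("top")[:,:,::-1]
cv2.imwrite("pics/s4.png",np.hstack([cv2.resize(S[150:380,50:280],(540,540)),T[100:280,90:270].repeat(1,0) if 0 else cv2.resize(T[110:290,90:177],(260,540))]))
E
```

```text
time_s: 8.07
tool_pos: [0.5109, 0.2189, 0.1762]
eef_rot: [0.442, 0.897, -0.001, -0.001]
wrist_force: [-0.2, -0.5, -3.5]
grip_width: 0.0111
grasp_force: 89.5
time_s: 9.2
tool_pos: [0.5126, 0.2165, 0.177]
eef_rot: [0.781, 0.624, -0.001, -0.0]
wrist_force: [-0.4, -0.5, -3.1]
grip_width: 0.011
grasp_force: 89.5
t 9.2 tcp [0.5126 0.2165 0.177 ] tilt [-0.001 -0.    -1.   ] shift [ 0.03  0.13 -0.3 ] az 0.07 w 0.01102990197484388 F 89.52397486602422 [-0.4 -0.5 -3.1]
```

View pics/s4.png

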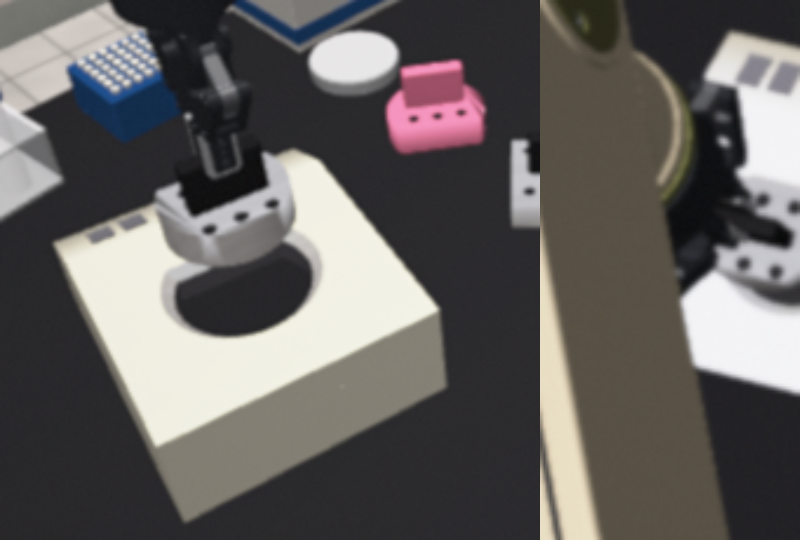

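The block hangs level over the well: middle hole at (241,216) in the crop, well rim below it, flat facing the button side. I'll overlay the model outlines to check the side alignment.

Run:
```python
from h import *
S=robot.grab_frame("side")[:,:,::-1]
k=robot.get_calibration("side"); f=210/np.tan(np.radians(k["fovy"]/2))
def pr(P,o,yaw):
    R=Ro.from_euler('z',yaw,degrees=True).as_matrix(); C=(np.array(P)@R.T+o)@k["R"].T+k["t"]
    return C[:,:2]/C[:,2:]*f+[k["cx"],k["cy"]]
def D(grow,z):
    r=.045+grow; fl=.025+grow; a=np.arccos(fl/r); t=np.linspace(a,2*np.pi-a,80)
    return np.c_[.01+r*np.cos(t),r*np.sin(t),0*t+z]
im=cv2.resize(S[150:380,50:280],None,fx=2.5,fy=2.5,interpolation=cv2.INTER_CUBIC)
tp=[.5126,.2165,0]
for P,o,c in((D(.013,.085),[.514,.2165,0],(0,0,255)),(D(.005,.077),[.514,.2165,0],(255,0,0)),(D(0,.1707),tp,(0,200,0)),):
    q=((pr(P,o,-12.8)-[50,150])*2.5); cv2.polylines(im,[np.int32(q)],True,c,1)
for h in pr([[x,y,.1707] for x in(-.022,.022) for y in(-.022,0,.022)],tp,-12.8): cv2.circle(im,tuple(int(v) for v in (h-[50,150])*2.5),2,(0,255,255),-1)
cv2.imwrite("pics/s5.png",im)
```

```text
(no output)
```

View pics/s5.png

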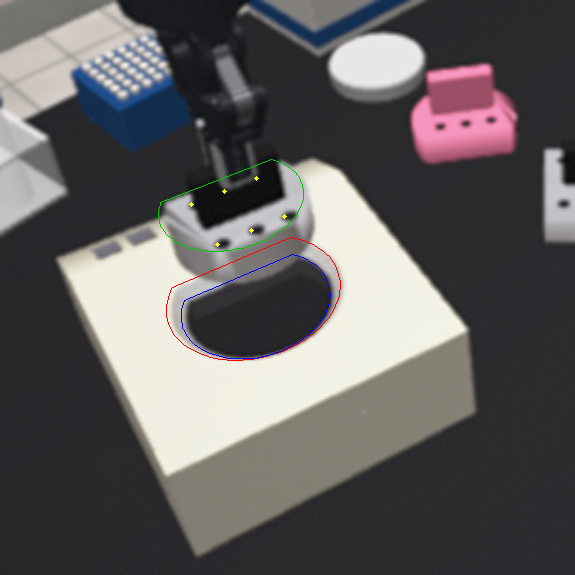

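The rim outline matches. The block sits about 2–3 mm off along its -y, so I'll correct that while lowering.

```bash
python3 -m creep '[{"x":0.25,"y":0.13,"z":1,"ax":0,"ay":0,"az":0,"jaw":0},{"x":0,"y":0,"z":2,"ax":0,"ay":0,"az":0,"jaw":0},{"x":0,"y":0,"z":2,"ax":0,"ay":0,"az":0,"jaw":0},{"x":0,"y":0,"z":0.6,"ax":0,"ay":0,"az":0,"jaw":0},{"x":0,"y":0,"z":0.4,"ax":0,"ay":0,"az":0,"jaw":0},{"x":0,"y":0,"z":0.4,"ax":0,"ay":0,"az":0,"jaw":0},{"x":0,"y":0,"z":0,"ax":0,"ay":0,"az":0,"jaw":0}]'
python3 -c "
from h import *
go(.5146,.219,.0933,-12.8)"
```

```text
time_s: 10.22
tool_pos: [0.5154, 0.2185, 0.1139]
eef_rot: [0.782, 0.624, 0.0, 0.0]
wrist_force: [-0.4, -0.0, -4.2]
grip_width: 0.011
grasp_force: 89.5
t 10.225 tcp [0.5154 0.2185 0.1139] tilt [ 0.  0. -1.] shift [ 0.03 -0.09  2.06] az -0.03 w 0.011000143165002264 F 89.48930867831223 [-0.4 -0.  -4.2]
```

No contact yet. The underside is about 7 mm below the rim.

```bash
python3 -m creep '[{"x":0,"y":0,"z":0.3,"ax":0,"ay":0,"az":0,"jaw":0},{"x":0,"y":0,"z":0.3,"ax":0,"ay":0,"az":0,"jaw":0},{"x":0,"y":0,"z":0.3,"ax":0,"ay":0,"az":0,"jaw":0},{"x":0,"y":0,"z":0.3,"ax":0,"ay":0,"az":0,"jaw":0},{"x":0,"y":0,"z":0.3,"ax":0,"ay":0,"az":0,"jaw":0},{"x":0,"y":0,"z":0.2,"ax":0,"ay":0,"az":0,"jaw":0},{"x":0,"y":0,"z":0.1,"ax":0,"ay":0,"az":0,"jaw":0},{"x":0,"y":0,"z":0,"ax":0,"ay":0,"az":0,"jaw":0}]'
python3 -c "
from h import *
go(.5146,.219,.0933,-12.8)"
```

```text
time_s: 11.22
tool_pos: [0.5152, 0.2185, 0.0957]
eef_rot: [0.782, 0.624, -0.0, -0.0]
wrist_force: [0.1, -0.1, -3.8]
grip_width: 0.0106
grasp_force: 89.5
t 11.225 tcp [0.5152 0.2185 0.0957] tilt [-0. -0. -1.] shift [ 0.03 -0.07  0.24] az -0.03 w 0.010563738516194856 F 89.54650425526779 [ 0.1 -0.1 -3.8]
```

Entered freely. Now the last millimetres down to the floor.

```bash
python3 -m creep '[{"x":0,"y":0,"z":0.1,"ax":0,"ay":0,"az":0,"jaw":0},{"x":0,"y":0,"z":0.1,"ax":0,"ay":0,"az":0,"jaw":0},{"x":0,"y":0,"z":0.05,"ax":0,"ay":0,"az":0,"jaw":0},{"x":0,"y":0,"z":0,"ax":0,"ay":0,"az":0,"jaw":0},{"x":0,"y":0,"z":0,"ax":0,"ay":0,"az":0,"jaw":0}]'
```

```text
time_s: 11.85
tool_pos: [0.5153, 0.2186, 0.0935]
eef_rot: [0.782, 0.624, 0.0, -0.0]
wrist_force: [-3.3, 0.5, 1.0]
grip_width: 0.0107
grasp_force: 90.1
```

The floor is carrying the weight. Release, then retreat.

```bash
python3 -m creep '[{"x":0,"y":0,"z":0.05,"ax":0,"ay":0,"az":0,"jaw":0},{"x":0,"y":0,"z":0,"ax":0,"ay":0,"az":0,"jaw":0.2},{"x":0,"y":0,"z":0,"ax":0,"ay":0,"az":0,"jaw":0.5},{"x":0,"y":0,"z":0,"ax":0,"ay":0,"az":0,"jaw":0.6},{"x":0,"y":0,"z":0,"ax":0,"ay":0,"az":0,"jaw":0.6},{"x":0,"y":0,"z":-1,"ax":0,"ay":0,"az":0,"jaw":0.6},{"x":0,"y":0,"z":-3,"ax":0,"ay":0,"az":0,"jaw":0.6},{"x":0,"y":0,"z":-4,"ax":0,"ay":0,"az":0,"jaw":0.6},{"x":0,"y":0,"z":-4,"ax":0,"ay":0,"az":0,"jaw":0.6},{"x":0,"y":0,"z":-2,"ax":0,"ay":0,"az":0,"jaw":0.6},{"x":0,"y":0,"z":0,"ax":0,"ay":0,"az":0,"jaw":0.6}]'
python3 - <<'E'
from h import *
S=robot.grab_frame("side")[:,:,::-1]
cv2.imwrite("pics/s6.png",cv2.resize(S[120:380,50:350],None,fx=2.2,fy=2.2,interpolation=cv2.INTER_CUBIC))
E
```

```text
time_s: 13.22
tool_pos: [0.5162, 0.2188, 0.2345]
eef_rot: [0.782, 0.624, 0.002, 0.001]
wrist_force: [1.0, -0.5, -0.1]
grip_width: 0.0513
grasp_force: 0.0
```

View pics/s6.png

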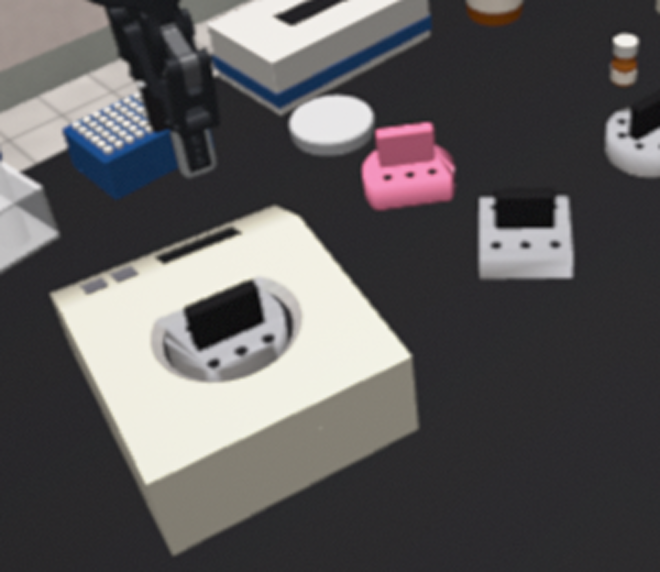

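The block stands inside the well and the gripper is clear. I'll check the seating height by projecting the expected hole positions.

Run:
```python
from h import *
k=robot.get_calibration("side"); f=210/np.tan(np.radians(k["fovy"]/2)); R=Ro.from_euler('z',-12.8,degrees=True).as_matrix()
for z in(.087,.097):
  C=(np.array([[-.022,y,z] for y in(.022,0,-.022)]+[[-.007,.028,z+.04],[-.007,-.028,z+.04]])@R.T+[.515,.2165,0])@k["R"].T+k["t"]
  print(z,(((C[:,:2]/C[:,2:]*f+[k["cx"],k["cy"]])-[50,120])*2.2).round(0).tolist())
```

```text
0.087 [[212.0, 361.0], [239.0, 348.0], [266.0, 336.0], [186.0, 314.0], [257.0, 284.0]]
0.097 [[209.0, 352.0], [237.0, 339.0], [264.0, 327.0], [183.0, 304.0], [255.0, 274.0]]
```

The holes appear at (213,363), (241,351) and (268,339), which matches the fully seated, level pose.

```bash
python3 -c "
from rig import robot
print(robot.close_job())"
```

```text
the job is handed in; nothing more can be done
None
```

The flatted block was lowered into the D-shaped well in the gripper until it rested on the floor, then released; the last picture shows it fully seated and level. The round and square blocks were not touched, and the job was handed in at about 13 s, with no verdict returned.

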